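# Check a parts bin in through the scan lane

### The job

Check in the blue bin of brass fittings: lift it out of the grey carrying tray, set it down on the open end of the steel slide track, in line with the guide rails and label end towards them, and let go. Then take hold of it again, now by its thick back wall, and push it flat along the track round the corner, never lifting it over the rails, until its label end is up against the rubber stop under the scanner, and let go of it there. Leave the white bin in its place and the other things on the bench where they are.

Things in the scene. Friction and masses are not known exactly. Their poses are not given: they have to be found in the camera images.
- bin_blue: blue open-topped plastic bin, 96 long (x), 58 wide (y), 50 high, 0.15 to 0.31 kg. Origin: centre of its underside; +x points to its label end (blank white label), z up. Side walls 3 thick, 50 high; label-end wall 40 high; floor 3 thick. Six brass fittings, 38 high, are fixed in its label-end half, from 10 ahead of the middle on. In the tray it can be taken across its 58 width
- bin_blue_front (a point): middle of the bottom edge of the blue bin's label end, 48 ahead (+x) of its origin
- bin_blue_back (a point): middle of the top of the blue bin's double back wall, 43.5 behind (-x) and 50 above its origin. The wall is 9 thick and 50 high and can be pinched from above, one finger inside the bin: the inside is empty for 48 ahead of the wall and 52 wide
- tray: fixed grey sheet-steel tray, 120 (x) x 272 (y), rim 34 high, floor 4 thick (bins stand 4 above the bench). Origin: centre of its underside. Both bins stand in it side by side, about 60 to either side of its middle along y, label ends to its -x, either bin in either place; 5 to 13 free at each end of a bin, at least 38 at each side
- bin_white: white bin of the same shape, with black rubber bushes, in the other place of the tray: leave it in its place
- lane: fixed L-shaped scan lane: flat steel slide track, surface 22 above the bench, two guide rails. Origin: on the bench at the centre of the corner's curve. In its frame the bin goes along +y on the line x = -98, then a right-hand quarter circle of radius 98 about the origin from (-98, 0) to (0, 98), then along +x on y = 98 to the stop. Z up
- lane_start (a point): on the track surface at the middle of the set-down place, lane frame (-98, -125, 22): the bin's middle goes here, label end towards lane +y. Here the track is 96 wide and has no rails; its open end is at y = -185. The rails begin at y = -92, flared 16 wider on each side, and run parallel from y = -62
- lane_corner (a point): on the track surface, mid lane, halfway round the corner, lane frame (-69, 69, 22). Rail faces lie at radius 60 and 136 from the lane origin: 76 apart, 18 more than the bin's width. Rail tops are 41 above the track (the bin stands 9 higher), bracket posts outside them 50. In the curve a bin with its middle at radius 94 clears both rails by 4; at 98 its outer corners touch. The rails can steer it
- lane_stop (a point): on the track surface at the face of the rubber end stop (42 high), mid lane, lane frame (110, 98, 22). The bin's label end comes here, its middle 48 short of it. Rigid. Beyond it stands the scanner bridge, 225 high over the bench; its scanner head reaches back to lane x = 115 and down to 145 over the bench; no part of it is nearer the corner
- label_roll: roll of white labels standing on the bench in the elbow of the lane, 60 diameter, 40 high, origin under its centre; leave alone
- tape_roll: roll of brown tape lying flat, 100 diameter, 48 high, origin under its centre; leave alone
- carton: small brown carton 100 x 70 x 50 high, origin under its centre; leave alone
- mug: white mug 80 diameter, 92 high, origin under its centre; leave alone
- marker: black marker pen with red cap lying on the bench, 145 long, 19 thick, origin under its middle; leave alone
- scan_wand: grey and black hand scanner lying on the bench, 170 long, 36 high, origin under its handle; leave alone
Things that resemble listed ones, but are neither listed nor needed, are in the scene too. Several things have the shape of the bin_blue; the one meant has the colours described above.

How it is judged:
On the way, in this order (a step that is already met when the one before it is completed fails the run):
1. the blue bin stands on the open end of the track, label end towards the rails and in line with them, and has been let go (y of bin_blue in the frame of lane between -0.165 and -0.085 m and x of bin_blue in the frame of lane between -0.123 and -0.073 m and y of bin_blue_front in the frame of lane above -0.125 m and angle between the x axis of bin_blue and the y axis of lane, either way round below 0.3 rad and height (world z) of bin_blue between 0.017 and 0.028 m and linear speed of bin_blue below 0.02 m/s and contact force between bin_blue and the fingers below 0.1 N), for 0.2 s.
2. the blue bin is halfway round the corner, flat on the track, held by its back wall (horizontal distance between bin_blue and lane_corner below 0.035 m and height (world z) of bin_blue below 0.032 m and x of the grasp point in the frame of bin_blue between -0.053 and -0.034 m and contact force between bin_blue and the fingers above 1 N), for 0.05 s.
At the end, for the whole second after the job is handed in: The blue bin stands flat on the track between the rails at rest, label end within 8 mm of the rubber stop, not turned more than about 14 degrees from the lane, let go; the white bin stands within 30 mm of where it was in the tray (x of bin_blue_front in the frame of lane above 0.102 m and horizontal distance between bin_blue_front and lane_stop below 0.02 m and angle between the x axis of bin_blue and the x axis of lane, either way round below 0.25 rad and height (world z) of bin_blue below 0.028 m and angle between bin_blue's own z axis and vertical below 0.08 rad and linear speed of bin_blue below 0.01 m/s and distance of bin_white from where it was at the start of the episode below 0.03 m); the robot touches nothing.
It fails at once if the blue bin lifted more than 20 mm off the track beyond the start of the rails (y of bin_blue in the frame of lane between -0.07 and 0.2 m and x of bin_blue in the frame of lane between -0.16 and 0.18 m and height (world z) of bin_blue above 0.042 m).
It fails at once if the blue bin tipped by more than 35 degrees (angle between bin_blue's own z axis and vertical above 0.61 rad).
It fails at once if the white bin moved more than 30 mm or tipped (distance of bin_white from where it was at the start of the episode above 0.03 m or angle between bin_white's own z axis and vertical above 0.4 rad).
It fails at once if another thing on the bench pushed more than 40 mm away (distance of any of label_roll, tape_roll, carton, mug, marker, scan_wand from where it was at the start of the episode above 0.04 m).
It also fails if it takes over 64 s, if anything falls off the work surface, if the arm or the gripper's body presses on something with over 40 N, if the wrist force passes 120 N, or if a joint passes its speed limit or range.

### The arm

A 7-joint arm with a two-finger parallel gripper is mounted at the origin on the work surface. World frame = base frame: x ahead of the robot, y to its left, z up, the work surface at z = 0. Lengths are in m, angles in rad, forces in N, time in s.
With the tool pointing down it reaches from about 0.4 to 0.85 m from the base axis. Payload 6.9 kg.
Tool frame: the origin (TCP) lies midway between the tips of the shut fingers; the grasp point (between the pads) lies behind it (ctrl.pinch_z is the z of the grasp point in the tool frame, in m); z points along the fingers, y is the direction in which the jaws open and shut (so a half turn about z gives the same grasp; the last joint's range is limited). The gripper opens to 85 mm and grips with 20 to 120 N. Pads are 22 mm wide; open, the fingers measure 114 mm over their backs; the gripper's body (76 mm by 85 mm) begins 54 mm behind the grasp point. The pads swing forward as they close: fully open they stand 13 mm farther back than shut.
Start: joints at [0.105, 0.507, -0.238, 1.5, 0.126, 1.149, -0.155], TCP at [0.625, -0, 0.231] pointing down, gripper open.
Joint ranges: [-3.08, 3.08], [-0.24, 2.05], [-1.43, 1.35], [0, 2.5], [-1.52, 4.66], [0.17, 1.96], [-2.89, 2.89]. Speed limits (rad/s): [2.39, 2.39, 3.14, 3.14, 3.14, 3.14, 3.14].

### API

Orientations are given as a unit quaternion [w, x, y, z].
In Python, from station import ctrl, get_state, vision, ticket, models gives the robot as it stands. Calls block until the motion is done:
- ctrl.movep(position, orientation): joint-space move of the TCP to a pose.
- ctrl.movel(position, frame=None, max_speed=0.15): straight line of the TCP; frame=None keeps the orientation; max_speed is the mean speed in m/s.
- ctrl.set_joints(angles): joint-space move.
- ctrl.ungrasp() and ctrl.close_gripper(force=None): open the fingers fully, or close them until they stop; force is the grip in N (None keeps the last).
- ctrl.pause(seconds).
- ctrl.ik(position, orientation): joint angles nearest the present ones, or None.
- get_state(): the state.
- vision.grab_frame(name): name is "scene" or "side" or "wrist"; returns (picture, depth): 420x560x3 uint8, blue, green, red; 420x560 float32, m along the optical axis (not along the pixel's ray), 0 where there is no reading.
- vision.camera_info(name): a dict with "mtx" (3x3 intrinsics, pixels), "dist_coeffs" ([k1, k2, p1, p2, k3] as OpenCV has them; the pictures are not rectified), "R" (3x3) and "t" (3): a world point X has camera coordinates R X + t; the wrist camera has in their place "hand_eye" (4x4, takes a point from camera to tool coordinates, whose origin is the TCP and whose axes are the flange's). Camera axes: x right, y down, z forward; pixel columns grow to the right and rows downward; lengths in m; the calibration is good to about 2 mm. A picture is of the moment at which its call begins: read the wrist's pose just before it. camera_info takes no time and is no camera call.
A pose or a line that the arm cannot do raises ctrl.Unreachable and nothing moves.
- ticket.close_job(): hands the job in, once; it reports no verdict.
Trained networks look in the newest picture that a camera, given by its name, has taken for a name from the list of things; names that differ only in an ending like _2 or _b are one class to them, and where a whole thing is asked for, a point or a joint stands for the part that bears it (a point fixed in the world has none). Each returns a list of dicts, best first, with "p" (0 to 1); they miss things now and then, are a little off and sometimes report something else, mostly with a low value. They report only what shows in the picture. A call takes as long as a camera call. They do not tell look-alikes from the thing itself.
- models.recognise(camera, target): "point" ([column, row] in pixels, amid what is visible of it).
- models.masks_of(camera, target): "mask" (420x560 bool, what is visible of it) and "point" ([column, row] in pixels, amid what is visible of it).
The state is a dict: "time": time; "qpos": joint angles; "qd": joint speeds; "tau": joint torques, N m; "tcp_pos": TCP position; "eef_rot": TCP orientation; "contact_force": force on the tool from outside, world axes, zero at the start; "wrist_torque": the same for the moment, N m; "width": finger opening in m.
Only numpy, scipy, OpenCV 4.12 (cv2) and the standard library are available. Lean on these libraries where they do the work, as an engineer would, in place of code of your own. Each camera call takes 0.05 s, during which the arm holds its last target.

## Working session

There is one attempt and no reset: what is moved stays moved. The work goes in short steps, each a Python script; the robot and the scene stay as the last script left them, time stands still between calls to the robot, and variables do not carry over. Pictures are saved under pics/ and viewed, and the job is handed in when it is done.

```bash
ls; mkdir -p pics; python3 - <<'E'
from station import ctrl,get_state,vision,models
import cv2,numpy as np
print(get_state()); print(ctrl.pinch_z)
for n in ["scene","side","wrist"]:
    im,d=vision.grab_frame(n); cv2.imwrite(f"pics/{n}0.png",im); np.savez(f"pics/{n}0.npz",im=im,d=d)
    c=vision.camera_info(n); print(n,{k:np.round(np.array(v),4).tolist() for k,v in c.items()})
E
```

```text
pics
{'time': 0.0, 'qpos': array([ 0.10552081,  0.50834034, -0.23749178,  1.50112882,  0.12568567,
        1.14890961, -0.15480417]), 'qd': array([-8.61099370e-04, -1.63659194e-03, -2.57168311e-03, -4.65558369e-06,
        8.96531703e-04,  8.31743454e-04,  5.92400438e-04]), 'tau': array([ 1.19726570e-03, -6.20588279e+01, -2.18696728e+00, -2.49655455e+01,
        1.23123583e-02,  1.21321963e-02,  2.04169703e-05]), 'tcp_pos': array([ 6.24494759e-01, -1.05246421e-04,  2.30428367e-01]), 'eef_rot': array([-6.23092533e-04,  7.07121650e-01,  7.07091339e-01, -6.49648885e-04]), 'contact_force': array([ 0.12117136,  0.09977748, -0.63036344]), 'wrist_torque': array([-0.00845959, -0.03614407,  0.02723757]), 'width': 0.08490048954662964}
-0.0187
scene {'mtx': [[505.7107, 0.0, 284.7123], [0.0, 505.7107, 212.0332], [0.0, 0.0, 1.0]], 'dist_coeffs': [-0.0829, 0.0, 0.0, 0.0, 0.0], 'R': [[0.4696, 0.8829, -0.0055], [0.5076, -0.275, -0.8165], [-0.7224, 0.3806, -0.5773]], 't': [-0.2465, -0.181, 1.8396]}
side {'mtx': [[480.0495, 0.0, 284.5287], [0.0, 480.0495, 209.0553], [0.0, 0.0, 1.0]], 'dist_coeffs': [-0.1126, 0.0, 0.0, 0.0, 0.0], 'R': [[-0.9955, -0.0921, 0.0236], [-0.0733, 0.5843, -0.8082], [0.0607, -0.8063, -0.5884]], 't': [0.4837, 0.0797, 1.3848]}
wrist {'mtx': [[314.5557, 0.0, 285.8859], [0.0, 314.5557, 209.6991], [0.0, 0.0, 1.0]], 'dist_coeffs': [-0.0386, 0.0, 0.0, 0.0, 0.0], 'hand_eye': [[-0.0006, -0.9638, -0.2665, 0.0658], [1.0, -0.0004, -0.0009, 0.0003], [0.0008, -0.2665, 0.9638, -0.1424], [0.0, 0.0, 0.0, 1.0]]}
```

View pics/scene0.png

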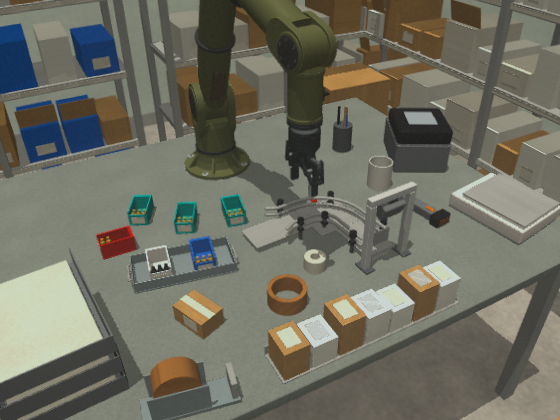

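View pics/side0.png

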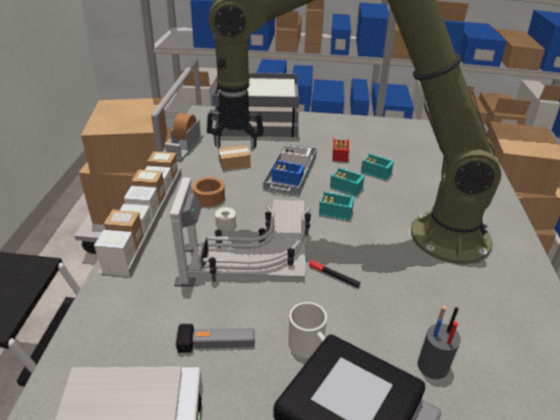

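View pics/wrist0.png

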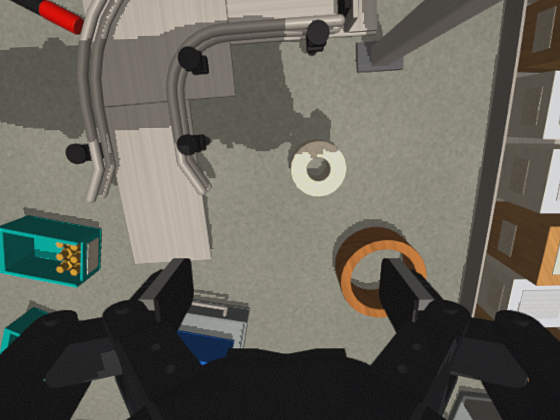

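The blue bin is in the tray at scene (203,252), next to the white bin at (158,262). The lane's open end is at (265,235) and the gantry stop at (385,235). The red and teal bins are look-alikes. Next I'll build a top-down map from the depth images.

```bash
cat > h.py <<'E'
import numpy as np,cv2
from scipy.spatial.transform import Rotation as Rn
from station import ctrl,get_state,vision,models
def q2R(q): return Rn.from_quat([q[1],q[2],q[3],q[0]]).as_matrix()
def R2q(R):
    x,y,z,w=Rn.from_matrix(R).as_quat(); return [w,x,y,z]
def campose(n,st=None):
    c=vision.camera_info(n)
    if "R" in c:
        R=np.array(c["R"]);t=np.array(c["t"]); return R.T,-R.T@t
    H=np.array(c["hand_eye"]); Rt=q2R(st["eef_rot"])
    return Rt@H[:3,:3],Rt@H[:3,3]+np.array(st["tcp_pos"])
def cloud(n,d,st=None):
    c=vision.camera_info(n); h,w=d.shape
    u,v=np.meshgrid(np.arange(w),np.arange(h))
    p=cv2.undistortPoints(np.stack([u,v],-1).reshape(-1,1,2).astype(float),np.array(c["mtx"]),np.array(c["dist_coeffs"])).reshape(h,w,2)
    R,o=campose(n,st)
    P=np.dstack([p,np.ones((h,w))])*d[...,None]
    W=P@R.T+o; W[d<=0]=np.nan
    return W
def project(n,X,st=None):
    c=vision.camera_info(n);R,o=campose(n,st)
    P=(np.atleast_2d(X)-o)@R
    return cv2.projectPoints(P,np.zeros(3),np.zeros(3),np.array(c["mtx"]),np.array(c["dist_coeffs"]))[0].reshape(-1,2)
def down(yaw):  # yaw = world angle of tool y (jaw) axis; tool z down
    y=np.array([np.cos(yaw),np.sin(yaw),0]);z=np.array([0,0,-1.]);x=np.cross(y,z)
    return R2q(np.column_stack([x,y,z]))
def ortho(W,im,x0,x1,y0,y1,res=0.001,zmax=0.3):
    H=int((x1-x0)/res);Wd=int((y1-y0)/res)
    out=np.zeros((H,Wd,3),np.uint8);zb=np.full((H,Wd),-1.)
    m=np.isfinite(W[...,2])&(W[...,2]<zmax)
    P=W[m];C=im[m];o=np.argsort(P[:,2]);P=P[o];C=C[o]
    i=((x1-P[:,0])/res).astype(int);j=((y1-P[:,1])/res).astype(int)
    k=(i>=0)&(i<H)&(j>=0)&(j<Wd)
    out[i[k],j[k]]=C[k];zb[i[k],j[k]]=P[k,2]
    return out,zb
E
python3 - <<'E'
from h import *
st=get_state()
for n in ["scene","side","wrist"]:
    f=np.load(f"pics/{n}0.npz"); W=cloud(n,f["d"],st)
    o,z=ortho(W,f["im"],0.3,0.95,-0.5,0.3,0.001 if n=="wrist" else 0.0015)
    o=cv2.morphologyEx(o,cv2.MORPH_CLOSE,np.ones((3,3)))
    print(n,o.shape); cv2.imwrite(f"pics/o_{n}.png",o)
    for t in ["bin_blue","lane","tray","bin_white"]:
        for r in models.masks_of(n,t)[:4]:
            m=r["mask"]; print(n,t,round(r["p"],2),np.round(r["point"]),np.round(np.nanmedian(W[m],axis=0),3),m.sum(), f["im"][m].mean(0).round())
E
```

```text
scene (433, 533, 3)
scene bin_blue 0.83 [115. 243.] [ 0.35  -0.438  0.032] 899 [ 32.  41. 115.]
scene bin_blue 0.62 [201. 256.] [ 0.477 -0.238  0.034] 678 [119.  82.  56.]
scene bin_blue 0.61 [185. 218.] [ 0.31  -0.222  0.028] 629 [ 90. 103.  49.]
scene bin_blue 0.61 [234. 212.] [ 0.35  -0.081  0.027] 624 [ 91. 104.  49.]
scene lane 0.93 [351. 221.] [0.566 0.149 0.034] 7270 [103. 110. 111.]
scene tray 0.88 [181. 262.] [ 0.503 -0.298  0.008] 2543 [102. 106.  99.]
scene bin_white 0.71 [159. 262.] [ 0.455 -0.356  0.035] 720 [123. 132. 132.]
side (433, 533, 3)
side bin_blue 0.89 [286. 172.] [ 0.498 -0.215  0.035] 646 [111.  69.  45.]
side bin_blue 0.83 [379. 168.] [ 0.2   -0.313  0.031] 619 [ 95. 100.  51.]
side bin_blue 0.83 [334. 206.] [ 0.337 -0.055  0.032] 759 [ 94. 100.  49.]
side bin_blue 0.73 [342. 150.] [ 0.321 -0.391  0.029] 389 [ 50.  62. 129.]
side lane 0.81 [244. 245.] [0.575 0.177 0.027] 7934 [126. 129. 134.]
side lane 0.68 [289. 172.] [ 0.499 -0.215  0.035] 641 [111.  68.  45.]
side tray 0.97 [286. 184.] [ 0.493 -0.172  0.019] 665 [100.  99.  98.]
side bin_white 0.56 [298. 152.] [ 0.478 -0.333  0.038] 518 [127. 129. 134.]
wrist (649, 800, 3)
wrist bin_blue 0.89 [ 49. 250.] [ 0.335 -0.083  0.03 ] 5904 [77. 89. 32.]
wrist bin_blue 0.76 [ 21. 327.] [ 0.279 -0.182  0.039] 662 [83. 89. 14.]
wrist bin_blue 0.75 [207. 342.] [ 0.521 -0.216  0.023] 1135 [75. 44. 22.]
wrist lane 0.82 [171.  69.] [0.502 0.118 0.023] 41662 [118. 126. 133.]
wrist tray 0.95 [218. 321.] [ 0.533 -0.19   0.005] 2100 [108. 112. 110.]
wrist bin_white 0.55 [320. 174.] [0.658 0.019 0.04 ] 2199 [165. 185. 188.]
wrist bin_white 0.4 [175.  67.] [0.502 0.118 0.023] 42370 [117. 126. 132.]
```

View pics/o_wrist.png

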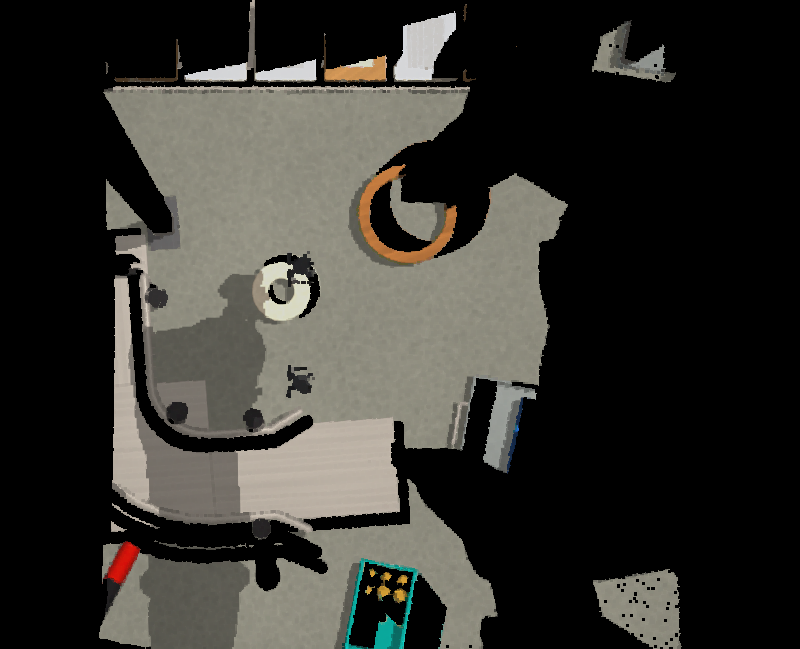

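View pics/o_scene.png

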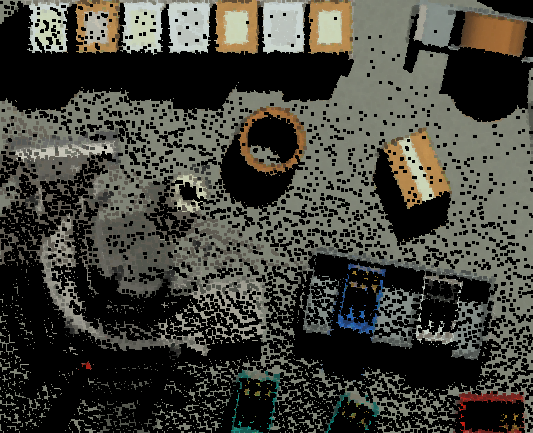

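The wrist and scene maps agree: the tray is around (0.50,-0.30), with the bin's label end towards world +x. The lane runs along world +y and then +x. I'll take two better wrist views, one of the lane and one of the tray.

```bash
python3 - <<'E'
from h import *
q=down(0.0)
for i,p in enumerate([[0.53,0.08,0.36],[0.49,-0.16,0.30]]):
    print(ctrl.ik(p,q))
    ctrl.movep(p,q)
    st=get_state(); im,d=vision.grab_frame("wrist"); print(st["time"],st["tcp_pos"])
    np.savez(f"pics/w{i+1}.npz",im=im,d=d,tcp=st["tcp_pos"],rot=st["eef_rot"]); cv2.imwrite(f"pics/w{i+1}.png",im)
    W=cloud("wrist",d,st)
    o,z=ortho(W,im,0.3,0.85,-0.5,0.3,0.001); o=cv2.morphologyEx(o,cv2.MORPH_CLOSE,np.ones((3,3)))
    cv2.imwrite(f"pics/o_w{i+1}.png",o)
E
```

```text
[-0.0028803   0.29029327 -0.27168159  1.49434996  0.07850446  1.36764929
 -0.27958338]
1.5 [0.53030797 0.07876671 0.35897354]
[ 0.39302523  0.28198497 -0.16917702  1.66540467  0.05031922  1.19845229
  0.21209081]
2.5333 [ 0.49074713 -0.15874855  0.29980665]
```

View pics/o_w1.png

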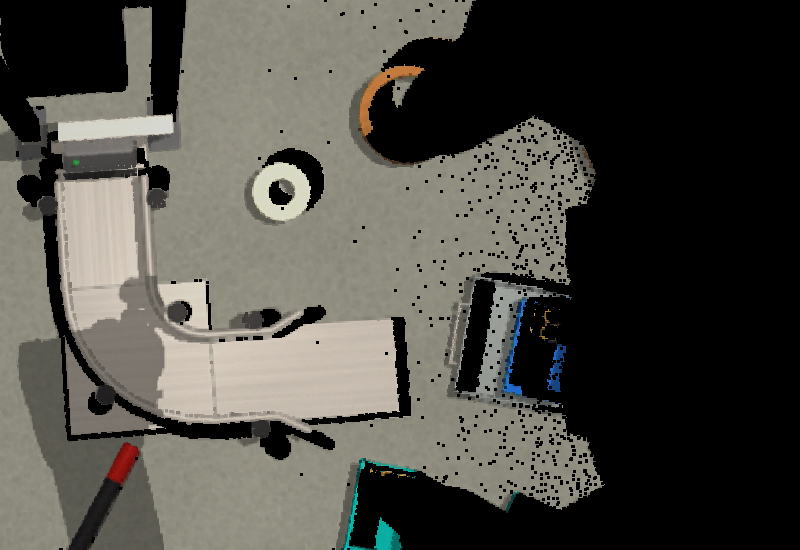

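View pics/w2.png

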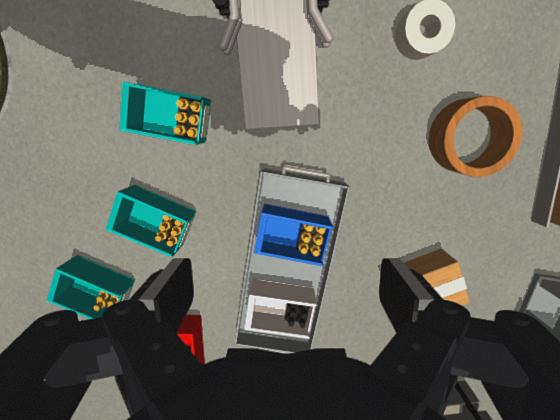

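View pics/o_w2.png

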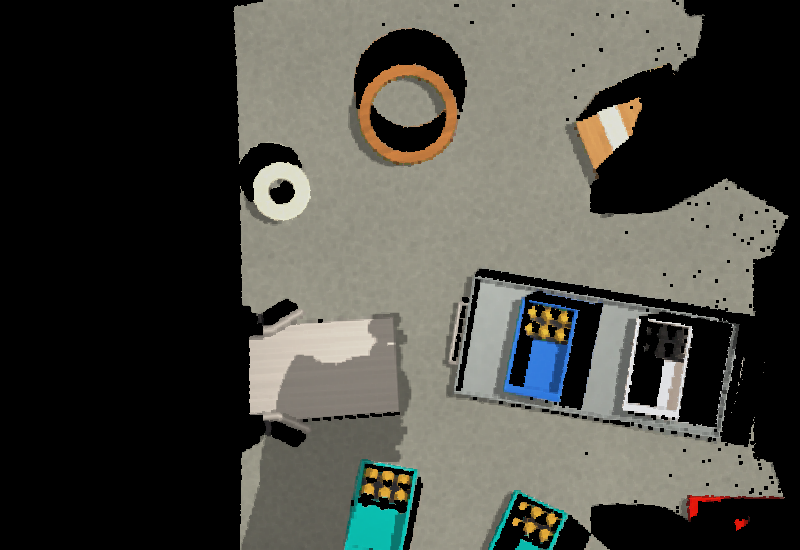

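View pics/w1.png

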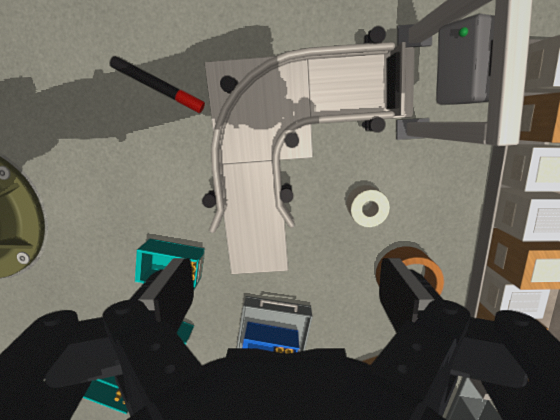

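```bash
cat > fit.py <<'E'
from h import *
from scipy.optimize import least_squares
def load(k):
    f=np.load(f"pics/{k}.npz"); return f["im"],f["d"],dict(tcp_pos=f["tcp"],eef_rot=f["rot"])
def rect_bin(W,im,near,r=0.09):
    hsv=cv2.cvtColor(im,cv2.COLOR_BGR2HSV)
    m=(hsv[...,0]>100)&(hsv[...,0]<125)&(hsv[...,1]>120)
    m&=np.hypot(W[...,0]-near[0],W[...,1]-near[1])<r
    return m
im,d,st=load("w2"); W=cloud("wrist",d,st)
m=rect_bin(W,im,(0.51,-0.24)); P=W[m]
print("zmax",np.nanpercentile(P[:,2],[50,95,99]))
top=P[P[:,2]>0.035]
# robust rectangle: trim isolated
g=np.zeros((400,400),np.uint8); ij=((top[:,:2]-[0.41,-0.34])/0.0005).astype(int); ok=((ij>=0)&(ij<400)).all(1)
np.add.at(g,(ij[ok,1],ij[ok,0]),1)
pts=top[:,:2].astype(np.float32)
print(len(pts),cv2.minAreaRect(pts))
p2=P[(P[:,2]>0.049)&(P[:,2]<0.06)][:,:2].astype(np.float32); print(len(p2),cv2.minAreaRect(p2))
# lane
im,d,st=load("w1"); W=cloud("wrist",d,st)
print("track z",np.nanmedian(W[200:260,240:270,2]))
X=W.reshape(-1,3); X=X[np.isfinite(X[:,2])]
R=X[(X[:,2]>0.052)&(X[:,2]<0.068)]
def tolane(P,p):
    c,s=np.cos(p[2]),np.sin(p[2]); v=P[:,:2]-p[:2]; return np.c_[c*v[:,0]+s*v[:,1],-s*v[:,0]+c*v[:,1]]
def sd(L):
    x,y=L.T
    r=np.hypot(x,y); out=np.where((x<=0)&(y>=0),r,np.where(y<0,-x,y)); return out-98
p=np.array([0.60,0.09,0.03,3e-3])
for it in range(6):
    L=tolane(R,p); s=sd(L)
    tol=0.02 if it<2 else 0.008
    m=(abs(abs(s)-0.041)<tol) if False else (abs(abs(s*1)-0)>=0)
    s=s+0  # s in m minus 98?
    s=(s+98)-0.098
    m=(abs(abs(s)-0.038-p[3])<tol)&(L[:,1]>-0.06)&(L[:,0]<0.10)&(L[:,0]>-0.16)&(L[:,1]<0.16)
    Q=R[m]
    def f(p):
        s=(sd(tolane(Q,p))+98)-0.098
        return abs(s)-0.038-p[3]
    p=least_squares(f,p,loss="soft_l1",f_scale=0.002).x
    print(it,m.sum(),p.round(4),np.std(f(p)).round(4))
# checks: track end & sides
T=X[(abs(X[:,2]-0.022)<0.005)]; L=tolane(T,p)
m=(abs(L[:,0]+0.098)<0.06)&(L[:,1]>-0.22)&(L[:,1]<-0.1); print("track y min",np.percentile(L[m,1],[0.2,1]),"x",np.percentile(L[m,0],[0.5,99.5]))
S=X[(X[:,2]>0.03)&(X[:,2]<0.07)];L=tolane(S,p); m=(abs(L[:,1]-0.098)<0.02)&(L[:,0]>0.08)&(L[:,0]<0.15); print("stop x",np.percentile(L[m,0],[1,5,20,50]) if m.any() else None)
E
python3 fit.py
```

```text
zmax [0.0312497  0.05431699 0.05501126]
1279 ((0.4995298385620117, -0.24084819853305817), (0.058208417147397995, 0.0953347310423851), 78.4727783203125)
740 ((0.49914130568504333, -0.24088206887245178), (0.05819696933031082, 0.09459589421749115), 78.27030944824219)
track z 0.02184851107379976
0 2133 [0.578  0.095  0.041  0.0041] 0.0061
1 3743 [0.5707 0.0937 0.064  0.0042] 0.0039
2 3541 [0.5706 0.0936 0.0676 0.0042] 0.0029
3 3535 [0.5706 0.0936 0.0676 0.0042] 0.0029
4 3535 [0.5706 0.0936 0.0676 0.0042] 0.0029
5 3535 [0.5706 0.0936 0.0676 0.0042] 0.0029
track y min [-0.18395667 -0.18317399] x [-0.14575554 -0.05131896]
stop x [0.10849009 0.10874884 0.10906502 0.11014821]
```

The rail fit matches the other lane features: track end -184 (expected -185), stop face 109–110, track z 21.8. The bin fit gives 58x95 with its yaw about -11.7°. Next I'll check the IK options for the grasp, set-down and push.

```bash
cat >> h.py <<'E'
LP=np.array([0.5706,0.0936,0.0676])
def l2w(x,y):
    c,s=np.cos(LP[2]),np.sin(LP[2]); return np.array([LP[0]+c*x-s*y,LP[1]+s*x+c*y])
BIN=np.array([0.4994,-0.2408,np.deg2rad(-11.7)])
def path():
    """bin origin (lane x,y,heading rel lane x) list"""
    P=[(-.098,-.13,90),(-.097,-.06,90),(-.094,0,90)]
    for a in range(15,91,15):
        P.append((-.094*np.cos(np.deg2rad(a)),.094*np.sin(np.deg2rad(a)),90-a))
    P.append((.03,.0965,0)); P.append((.062,.0975,0))
    return P
E
python3 - <<'E'
from h import *
D=np.deg2rad
print(l2w(-.098,-.13))
g=BIN[:2]+0.005*np.array([np.cos(BIN[2]),np.sin(BIN[2])])
for k in (0,np.pi):
    print("k",k)
    for z in (.12,.01): print("grasp",z,ctrl.ik([*g,z],down(BIN[2]+D(90)+k)))
    s=l2w(-.098,-.125)
    for z in (.12,.03): print("place",z,ctrl.ik([*s,z],down(LP[2]+D(180)+k)))
    for x,y,h in path():
        hh=D(h); b=l2w(x-.0435*np.cos(hh),y-.0435*np.sin(hh))
        print(x,y,h,np.round(ctrl.ik([*b,.045],down(LP[2]+hh+k)),2))
E
```

```text
[ 0.48160514 -0.04272283]
k 0
grasp 0.12 [ 0.65799332  0.53740294 -0.38848676  1.82467068  0.26570496  0.83074094
  1.5049994 ]
grasp 0.01 [ 0.60969412  0.68880912 -0.32295011  1.91945326  0.37029781  0.59126464
  1.41166174]
place 0.12 [-0.26108022  0.45182561  0.41306484  2.0244501  -0.26994671  0.71710058
 -2.75388441]
place 0.03 [-0.2211005   0.60204997  0.37280622  2.1120124  -0.44309031  0.50194119
 -2.58903326]
-0.098 -0.13 90 [ 0.4   0.57 -0.41  2.07  0.41  0.57  1.35]
-0.097 -0.06 90 [ 0.27  0.57 -0.42  2.1   0.42  0.56  1.18]
-0.094 0 90 [ 0.16  0.57 -0.44  2.1   0.44  0.57  1.04]
-0.09079702767117243 0.02432899023963695 75 [ 0.06  0.55 -0.38  2.11  0.39  0.54  0.78]
-0.08140638795573724 0.04699999999999999 60 [-0.01  0.55 -0.36  2.11  0.37  0.54  0.48]
-0.06646803743153547 0.06646803743153547 45 [-0.07  0.56 -0.34  2.08  0.35  0.55  0.19]
-0.047000000000000014 0.08140638795573722 30 [-0.13  0.58 -0.32  2.04  0.32  0.57 -0.08]
-0.02432899023963695 0.09079702767117243 15 [-0.18  0.6  -0.29  1.98  0.29  0.6  -0.33]
-5.7558399559925604e-18 0.094 0 [-0.22  0.62 -0.25  1.91  0.2
[... 653 characters left out ...]
.5  -1.44]
-0.094 0 90 [-0.19  0.54  0.06  2.1  -0.07  0.5  -1.57]
-0.09079702767117243 0.02432899023963695 75 [-0.27  0.54  0.1   2.12 -0.11  0.49 -1.85]
-0.08140638795573724 0.04699999999999999 60 [-0.34  0.54  0.13  2.11 -0.14  0.49 -2.14]
-0.06646803743153547 0.06646803743153547 45 [-0.43  0.56  0.19  2.09 -0.2   0.51 -2.38]
-0.047000000000000014 0.08140638795573722 30 [-0.51  0.58  0.25  2.04 -0.26  0.55 -2.63]
-0.02432899023963695 0.09079702767117243 15 [-0.57  0.61  0.3   1.99 -0.31  0.59 -2.88]
-5.7558399559925604e-18 0.094 0 [ 0.29  0.93 -1.23  1.91  1.    1.1   1.85]
0.03 0.0965 0 [ 0.28  0.96 -1.23  1.83  1.01  1.14  1.9 ]
0.062 0.0975 0 [ 0.27  0.99 -1.23  1.74  1.01  1.19  1.96]
```

```bash
python3 - <<'E'
from h import *
D=np.deg2rad
g=BIN[:2]+0.005*np.array([np.cos(BIN[2]),np.sin(BIN[2])])
q=down(BIN[2]+D(90)+np.pi)
ctrl.movep([*g,.12],q)
ctrl.movel([*g,.010],max_speed=.1)
st=get_state(); print(st["time"],st["tcp_pos"],st["contact_force"])
ctrl.close_gripper(30)
st=get_state(); print(st["time"],st["width"],st["contact_force"])
ctrl.movel([*g,.035],max_speed=.08)
st=get_state(); print(st["time"],st["width"],st["contact_force"],st["tcp_pos"])
im,d=vision.grab_frame("wrist"); cv2.imwrite("pics/g1.png",im)
im,d=vision.grab_frame("side"); cv2.imwrite("pics/g1s.png",cv2.resize(im[100:300,150:420],None,fx=2.5,fy=2.5))
E
```

```text
5.1333 [ 0.50467203 -0.24202597  0.01056007] [ 0.49358009 -0.12483651  0.64259166]
5.5 0.05761279282670295 [-0.22238505  1.3086956   6.19895325]
5.9667 0.05772425283314667 [-0.01965507 -0.06749031 -3.01280819] [ 0.50436324 -0.24182204  0.03515342]
```

View pics/g1.png

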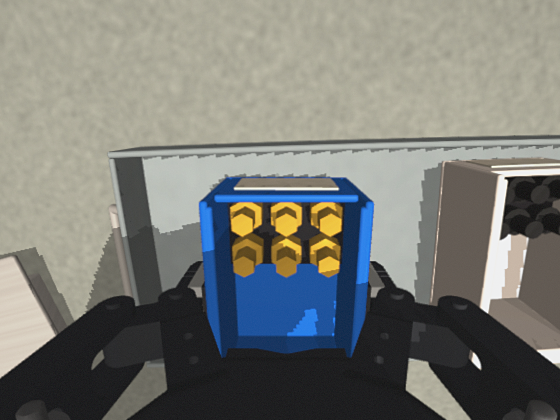

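View pics/g1s.png

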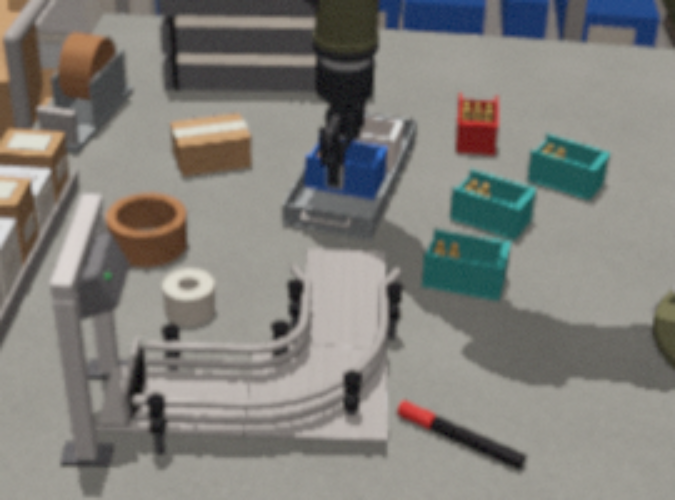

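Held well, with width 57.7 mm and about 3 N of weight. Next is carrying it and setting it down.

```bash
python3 - <<'E'
from h import *
D=np.deg2rad
g=get_state()["tcp_pos"][:2]
ctrl.movel([*g,.12],max_speed=.15)
s=l2w(-.098,-.127); q=down(LP[2]+D(180)+np.pi)
ctrl.movel([*s,.12],q,max_speed=.12)
st=get_state(); print(st["time"],st["width"],st["contact_force"],st["tcp_pos"])
ctrl.movel([*s,.037],max_speed=.1)
for z in (.032,.030,.0285):
    ctrl.movel([*s,z],max_speed=.03)
    st=get_state(); print(z,st["time"],st["contact_force"],st["tcp_pos"])
    if st["contact_force"][2]>1.5: break
im,d=vision.grab_frame("wrist"); cv2.imwrite("pics/p1.png",im)
E
```

```text
8.775 0.05764090370403411 [ 0.49285869 -0.22108294 -2.82607634] [ 0.48140077 -0.04017439  0.11993312]
0.032 10.075 [-0.2579314   0.55347928 -2.8289011 ] [ 0.48138363 -0.03978366  0.03204795]
0.03 10.325 [-0.95247352 -0.39946494 -3.28316897] [ 0.48131313 -0.039738    0.02993197]
0.0285 10.575 [-0.13411695 -0.62576626  0.2145304 ] [ 0.48155706 -0.03974598  0.02860351]
```

View pics/p1.png

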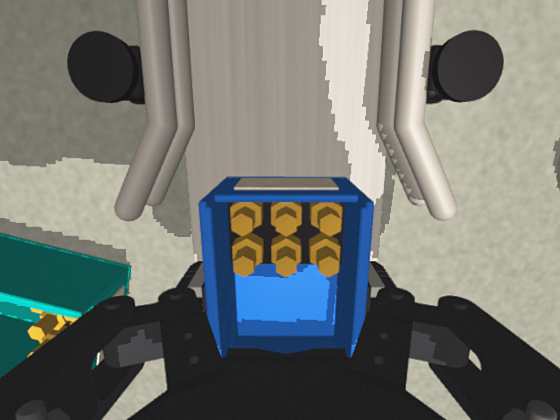

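```bash
cat >> h.py <<'E'
def findbin(near,tag,r=0.09,zmin=0.053,bz=0.022):
    st=get_state(); im,d=vision.grab_frame("wrist"); W=cloud("wrist",d,st)
    hsv=cv2.cvtColor(im,cv2.COLOR_BGR2HSV)
    m=(hsv[...,0]>100)&(hsv[...,0]<125)&(hsv[...,1]>120)&(np.hypot(W[...,0]-near[0],W[...,1]-near[1])<r)
    P=W[m]; cv2.imwrite(f"pics/{tag}.png",im)
    out=[]
    for zm in (zmin,bz+.045):
        p=P[P[:,2]>zm][:,:2].astype(np.float32); out.append((len(p),cv2.minAreaRect(p)))
    print(out,"zmax",np.percentile(P[:,2],99))
    return P
E
python3 - <<'E'
from h import *
ctrl.ungrasp(); ctrl.pause(.3)
st=get_state(); print(st["time"],st["contact_force"],st["width"])
p=st["tcp_pos"]
ctrl.movel([p[0],p[1]-.0,.20],max_speed=.15)
P=findbin(l2w(-.098,-.132),"r1"); np.save("pics/r1.npy",P)
print(l2w(-.098,-.132),np.degrees(LP[2])+90, get_state()["time"])
E
```

```text
11.3167 [-0.04002498  0.44962151  0.16768387] 0.08577851172984903
[(2014, ((0.5008205771446228, -0.04475342109799385), (0.09512676298618317, 0.09543678909540176), 3.5400612354278564)), (1464, ((0.5008348226547241, -0.04481712728738785), (0.09520383179187775, 0.09510423243045807), 3.70505952835083))] zmax 0.07286794629478768
[ 0.48174024 -0.04471827] 93.87319469508436 12.6583
```

View pics/r1.png

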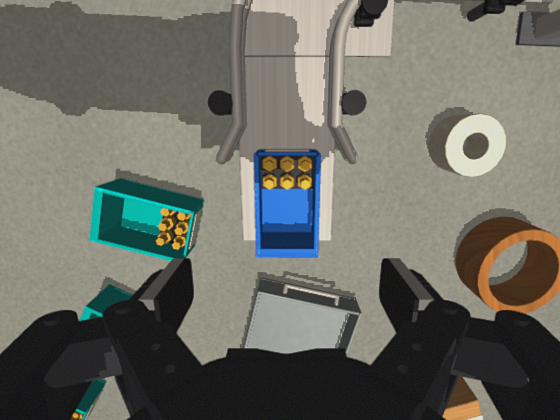

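```bash
python3 - <<'E'
from h import *
P=np.load("pics/r1.npy"); P=P[(P[:,2]>.066)&(P[:,2]<.08)]
c,s=np.cos(LP[2]),np.sin(LP[2]); v=P[:,:2]-LP[:2]; L=np.c_[c*v[:,0]+s*v[:,1],-s*v[:,0]+c*v[:,1]]
L=L[abs(L[:,0]+.098)<.04]
print(cv2.minAreaRect(L.astype(np.float32)),L.min(0),L.max(0))
E
```

```text
((-0.09798892587423325, -0.13336926698684692), (0.09506922960281372, 0.05717571824789047), 89.94537353515625) [-0.12658596 -0.18091305] [-0.06942473 -0.08580891]
```

The bin sits at lane (-0.098,-0.133) and its yaw is within 0.1° of the lane. Now I'll regrasp by the back wall. I'll offset the gripper 8 mm backward so the inner finger clears the fittings.

```bash
python3 - <<'E'
from h import *
D=np.deg2rad
q=down(LP[2]+D(90)); b=l2w(-.098,-.1325-.0515)
ctrl.movep([*b,.14],q)
st=get_state(); print(st["time"],st["tcp_pos"],b)
ctrl.movel([*b,.085],max_speed=.1)
for z in (.070,.057,.044):
    ctrl.movel([*b,z],max_speed=.05); st=get_state(); print(z,st["contact_force"])
    if st["contact_force"][2]>4: break
im,d=vision.grab_frame("wrist"); cv2.imwrite("pics/b0.png",im)
ctrl.close_gripper(40)
st=get_state(); print(st["time"],st["width"],st["contact_force"],st["wrist_torque"],st["tcp_pos"])
im,d=vision.grab_frame("wrist"); cv2.imwrite("pics/b1.png",im)
E
```

```text
13.9333 [ 0.48528846 -0.09644508  0.13994045] [ 0.48525276 -0.0965995 ]
0.07 [ 0.40721133  0.86559192 -0.26680007]
0.057 [ 0.89513296 -0.31692069  0.88905083]
0.044 [ 0.43384688 -0.525922   -0.56867994]
16.6333 0.00798251017625769 [-0.48230944  3.11695107  5.10126632] [0.66671424 0.13892909 0.00932083] [ 0.48558052 -0.09600726  0.04427316]
```

View pics/b1.png

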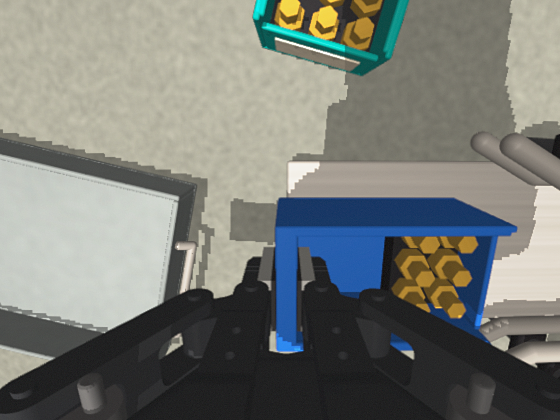

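View pics/b0.png

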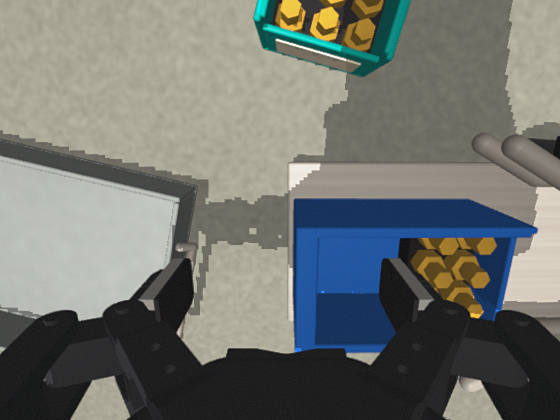

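Gripped, width 8 mm, and the bin was drawn back to the pads as planned. Now the push, with a force check at each step.

```bash
cat >> h.py <<'E'
def goto(x,y,h,z=.0442,v=.06):
    hh=np.deg2rad(h); b=l2w(x-.0435*np.cos(hh),y-.0435*np.sin(hh))
    ctrl.movel([*b,z],down(LP[2]+hh),max_speed=v)
    st=get_state(); F=st["contact_force"]; c,s=np.cos(LP[2]),np.sin(LP[2])
    Fl=np.array([c*F[0]+s*F[1],-s*F[0]+c*F[1],F[2]])
    print(round(st["time"],2),(round(x,3),round(y,3),h),"F lane",Fl.round(1),"T",st["wrist_torque"].round(2),"w",round(st["width"],4))
    return Fl
E
python3 - <<'E'
from h import *
for x,y,h in [(-.098,-.11,90),(-.0975,-.07,90),(-.096,-.035,90),(-.094,0,90)]:
    F=goto(x,y,h)
    if np.hypot(*F[:2])>20 or abs(F[2])>25: print("stop");break
im,d=vision.grab_frame("wrist"); cv2.imwrite("pics/c1.png",im)
im,d=vision.grab_frame("scene"); cv2.imwrite("pics/c1s.png",cv2.resize(im[160:290,200:440],None,fx=3,fy=3))
E
```

```text
17.34 (-0.098, -0.11, 90) F lane [-0.4  1.9  5.6] T [0.4  0.18 0.01] w 0.0083
18.16 (-0.098, -0.07, 90) F lane [-0.7 -1.1  5.9] T [-0.29 -0.01  0.02] w 0.0081
18.89 (-0.096, -0.035, 90) F lane [-1.1 -1.2  6.5] T [-0.23  0.03 -0.01] w 0.0083
19.62 (-0.094, 0, 90) F lane [-0.1 -1.4  7.5] T [-0.38  0.04 -0.03] w 0.0084
```

View pics/c1.png

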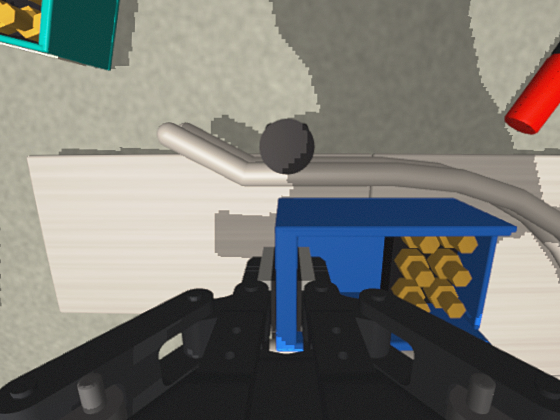

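View pics/c1s.png

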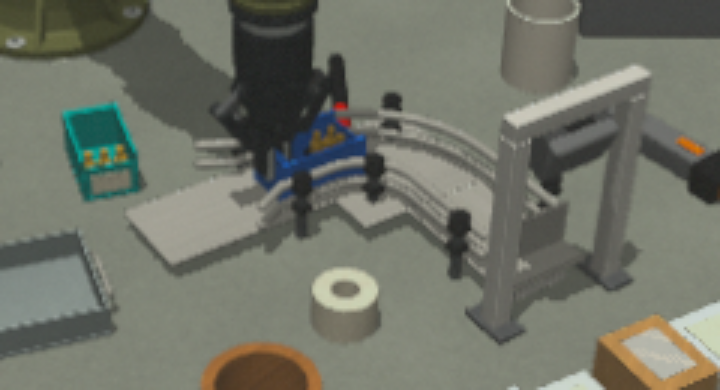

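No rail contact and the forces are low. Next is the corner.

```bash
python3 - <<'E'
from h import *
for a in (10,20,30,40,50,60,70,80,90):
    r=np.deg2rad(a); F=goto(-.094*np.cos(r),.094*np.sin(r),90-a,v=.04)
    if np.hypot(*F[:2])>15 or abs(F[2])>25: print("stop");break
    if a==50: ctrl.pause(.1)
im,d=vision.grab_frame("wrist"); cv2.imwrite("pics/c2.png",im)
E
```

```text
20.32 (np.float64(-0.093), np.float64(0.016), 80) F lane [-0.3 -2.   8.1] T [-0.42  0.21 -0.13] w 0.0085
20.93 (np.float64(-0.088), np.float64(0.032), 70) F lane [-2.4 -3.   9.2] T [-0.56  0.3  -0.17] w 0.0084
21.52 (np.float64(-0.081), np.float64(0.047), 60) F lane [-3.  -3.  10.1] T [-0.65  0.4  -0.2 ] w 0.0078
22.12 (np.float64(-0.072), np.float64(0.06), 50) F lane [-4.1 -3.4 12.3] T [-0.83  0.69 -0.14] w 0.0085
22.73 (np.float64(-0.06), np.float64(0.072), 40) F lane [-6.2 -4.9 15. ] T [-0.97  1.05 -0.14] w 0.0085
23.43 (np.float64(-0.047), np.float64(0.081), 30) F lane [-9.5 -5.  17.1] T [-1.03  1.34 -0.11] w 0.0084
24.02 (np.float64(-0.032), np.float64(0.088), 20) F lane [-9.7 -3.9 18.1] T [-0.9   1.77 -0.11] w 0.0081
24.62 (np.float64(-0.016), np.float64(0.093), 10) F lane [-10.7  -2.1  17.3] T [-0.65  1.91 -0.16] w 0.0086
25.23 (np.float64(-0.0), np.float64(0.094), 0) F lane [-11.4  -0.8  16.3] T [-0.26  1.77 -0.03] w 0.0084
```

View pics/c2.png

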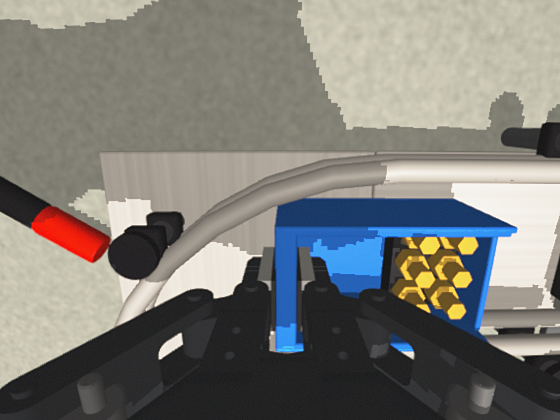

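The bin is past the corner and still level. The down-force has risen to about 17 N, so I'll raise the hand 1 mm and then run to the stop.

```bash
python3 - <<'E'
from h import *
goto(0.004,.0945,0,z=.0450,v=.03)
goto(0.03,.096,0,z=.0450,v=.05)
goto(0.055,.0972,0,z=.0450,v=.05)
for x in (.058,.060,.061,.062,.063,.064,.065):
    F=goto(x,.0975,0,z=.0450,v=.03)
    if F[0]<-18: break
im,d=vision.grab_frame("wrist"); cv2.imwrite("pics/e1.png",im)
print(get_state()["tcp_pos"])
E
```

```text
25.56 (0.004, 0.095, 0) F lane [-1.9  0.7  0.7] T [0.13 0.3  0.01] w 0.0086
26.23 (0.03, 0.096, 0) F lane [-0.2  0.6 -2.9] T [-0.06  0.16 -0.01] w 0.0084
26.88 (0.055, 0.097, 0) F lane [ 0.1 -0.2 -2.4] T [-0.06  0.07 -0.  ] w 0.0085
27.13 (0.058, 0.098, 0) F lane [ 0.  -0.6 -2.2] T [-0.04  0.12 -0.06] w 0.0084
27.38 (0.06, 0.098, 0) F lane [-0.7 -0.5 -3. ] T [-0.01  0.12  0.02] w 0.0083
27.63 (0.061, 0.098, 0) F lane [ 0.2  0.4 -2.9] T [-0.07  0.09 -0.03] w 0.0078
27.88 (0.062, 0.098, 0) F lane [-1.7  0.3 -2.7] T [-0.07  0.37 -0.03] w 0.0082
28.13 (0.063, 0.098, 0) F lane [-5.1 -0.5 -1.7] T [-0.14  0.98  0.06] w 0.0081
28.38 (0.064, 0.098, 0) F lane [-8.3 -0.5  0.8] T [-0.22  1.44  0.06] w 0.0083
28.63 (0.065, 0.098, 0) F lane [-10.7  -1.    3.2] T [-0.28  1.94  0.04] w 0.0082
[0.58212167 0.19191995 0.0445783 ]
```

View pics/e1.png

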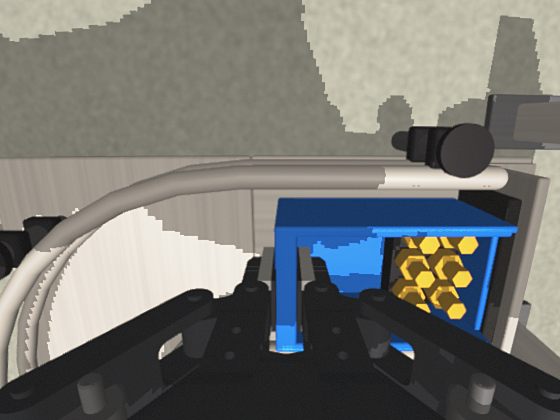

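It reached the stop: reaction starts at about x=0.062, as predicted. Opening the gripper here could bring the inner finger against the fittings, so I'll back off slightly to relax and then release.

```bash
python3 - <<'E'
from h import *
goto(.0585,.0975,0,z=.0446,v=.03)
ctrl.ungrasp()
st=get_state(); print(st["time"],st["contact_force"],st["wrist_torque"],st["width"],st["tcp_pos"])
im,d=vision.grab_frame("wrist"); cv2.imwrite("pics/f1.png",im)
E
```

```text
29.05 (0.059, 0.098, 0) F lane [-0.6 -0.1 -2.8] T [ 0.03  0.13 -0.02] w 0.0081
29.775 [-0.73007117 -0.9079859   0.1808266 ] [-0.01808989 -0.01147241  0.05769036] 0.08539977416754176 [0.57898291 0.19188966 0.04458948]
```

View pics/f1.png

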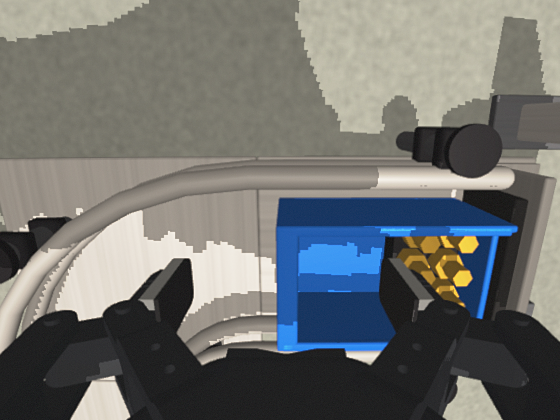

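```bash
python3 - <<'E'
from h import *
goto(.0575,.0975,0,z=.0446,v=.03)
goto(.0575,.0975,0,z=.095,v=.1)
# back and up to look: camera sits on lane +y side
goto(.03,.0975,0,z=.19,v=.2)
st=get_state(); im,d=vision.grab_frame("wrist"); cv2.imwrite("pics/v1.png",im); W=cloud("wrist",d,st)
hsv=cv2.cvtColor(im,cv2.COLOR_BGR2HSV)
m=(hsv[...,0]>100)&(hsv[...,0]<125)&(hsv[...,1]>120); P=W[m]; P=P[(P[:,2]>.055)&(P[:,2]<.08)]
c,s=np.cos(LP[2]),np.sin(LP[2])
def tl(P): v=P[:,:2]-LP[:2]; return np.c_[c*v[:,0]+s*v[:,1],-s*v[:,0]+c*v[:,1]]
L=tl(P); k=(abs(L[:,0]-.06)<.07)&(abs(L[:,1]-.098)<.036); 
print(get_state()["time"],cv2.minAreaRect(L[k].astype(np.float32)),L[k].min(0),L[k].max(0),np.percentile(P[k][:,2],[50,99]))
Q=W.reshape(-1,3);Q=Q[np.isfinite(Q[:,2])&(Q[:,2]>.045)&(Q[:,2]<.07)];L=tl(Q);k=(abs(L[:,1]-.098)<.02)&(L[:,0]>.104)&(L[:,0]<.13);print("stop",np.percentile(L[k,0],[0,1,5,50]) if k.any() else 0)
E
```

```text
30.07 (0.058, 0.098, 0) F lane [-0.2 -0.2 -0.5] T [-0.02  0.06  0.04] w 0.0856
30.73 (0.058, 0.098, 0) F lane [-0.5  0.2 -0. ] T [-0.04  0.07  0.  ] w 0.0856
31.37 (0.03, 0.098, 0) F lane [-1.   0.2 -0.6] T [-0.02  0.02  0.  ] w 0.0854
31.4167 ((0.060140058398246765, 0.09661166369915009), (0.058232445269823074, 0.0997622087597847), 89.46283721923828) [0.01041806 0.06703071] [0.11025977 0.12545814] [0.07087812 0.07309069]
stop [0.10401371 0.104066   0.10424132 0.11123934]
```

View pics/v1.png

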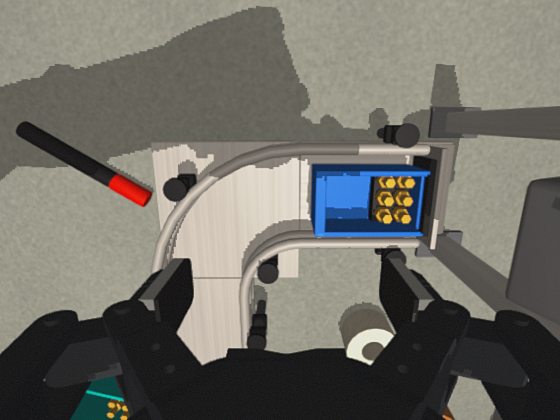

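The bin stands straight, about 4 mm short of the stop. That is within tolerance, but I'll nudge it home from behind with shut fingers.

```bash
python3 - <<'E'
from h import *
# goto takes bin-origin x; tcp x = x-.0435
T=.0435
goto(-.04+T,.097,0,z=.12,v=.2)
ctrl.close_gripper(40)
goto(-.04+T,.097,0,z=.046,v=.12)
goto(-.016+T,.097,0,z=.046,v=.05)
x=-.016
while x<.016:
    x+=.002; F=goto(x+T,.097,0,z=.046,v=.03)
    if F[0]<-5: break
im,d=vision.grab_frame("wrist"); cv2.imwrite("pics/n1.png",im)
E
```

```text
31.94 (0.003, 0.097, 0) F lane [ 0.  -0.1  0.5] T [-0.05 -0.04  0.  ] w 0.0855
33.48 (0.003, 0.097, 0) F lane [-0.8 -0.4 -0.4] T [-0.05  0.09  0.05] w 0.0002
34.11 (0.027, 0.097, 0) F lane [ 0.1 -0.4 -0.4] T [ 0.03 -0.01  0.07] w 0.0001
34.36 (0.029, 0.097, 0) F lane [0.9 0.5 0.1] T [-0.01 -0.05 -0.05] w 0.0001
34.61 (0.032, 0.097, 0) F lane [-0.7  0.2 -0. ] T [-0.01  0.02 -0.02] w 0.0001
34.86 (0.033, 0.097, 0) F lane [-0.3  0.5  0.3] T [-0.01 -0.01 -0.02] w 0.0002
35.11 (0.035, 0.097, 0) F lane [-0.1  0.1  0.2] T [ 0.02  0.02 -0.02] w -0.0
35.36 (0.037, 0.097, 0) F lane [ 0.2  0.2 -0.1] T [-0.01  0.03 -0.04] w 0.0002
35.61 (0.039, 0.097, 0) F lane [0.1 0.1 0.9] T [-0.05  0.   -0.  ] w 0.0
35.86 (0.041, 0.097, 0) F lane [-0.7  0.3  0.1] T [-0.03  0.14  0.05] w 0.0002
36.11 (0.043, 0.097, 0) F lane [-1.9 -0.7  0.5] T [-0.02  0.45  0.  ] w 0.0002
36.36 (0.045, 0.097, 0) F lane [-8.1  0.2  4.4] T [-0.19  1.5   0.01] w -0.0002
```

View pics/n1.png

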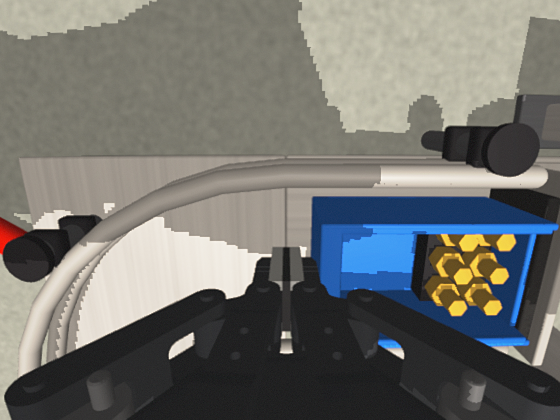

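The bin is against the stop: the force rises only once it can't slide further. Now I'll retreat, check, and hand in.

```bash
python3 - <<'E'
from h import *
T=.0435
goto(-.02+T,.097,0,z=.046,v=.05)
goto(-.03+T,.097,0,z=.19,v=.15)
st=get_state(); im,d=vision.grab_frame("wrist"); cv2.imwrite("pics/z1.png",im); W=cloud("wrist",d,st)
hsv=cv2.cvtColor(im,cv2.COLOR_BGR2HSV)
m=(hsv[...,0]>100)&(hsv[...,0]<125)&(hsv[...,1]>120); P=W[m]; P=P[(P[:,2]>.055)&(P[:,2]<.08)]
c,s=np.cos(LP[2]),np.sin(LP[2])
v=P[:,:2]-LP[:2]; L=np.c_[c*v[:,0]+s*v[:,1],-s*v[:,0]+c*v[:,1]]; k=(abs(L[:,0]-.06)<.07)&(abs(L[:,1]-.098)<.036)
print(cv2.minAreaRect(L[k].astype(np.float32)),L[k].min(0),L[k].max(0),np.percentile(P[k][:,2],[50,99]))
im,d=vision.grab_frame("scene"); cv2.imwrite("pics/z1s.png",im); Ws=cloud("scene",d)
r=models.masks_of("scene","bin_white")[0]; print(r["p"],np.nanmedian(Ws[r["mask"]],axis=0)); print(get_state()["time"])
E
```

```text
37.0 (0.023, 0.097, 0) F lane [-0.1  0.3  1.5] T [-0.   -0.03  0.  ] w -0.0005
38.11 (0.013, 0.097, 0) F lane [-0.1 -0.8 -0.7] T [ 0.06  0.05 -0.03] w 0.0
((0.0637255609035492, 0.0962776392698288), (0.058419469743967056, 0.10161145776510239), 89.79271697998047) [0.01293615 0.06699803] [0.11462489 0.12543844] [0.07089427 0.0731365 ]
0.63 [ 0.45285421 -0.35475788  0.03387304]
38.2583
```

View pics/z1.png

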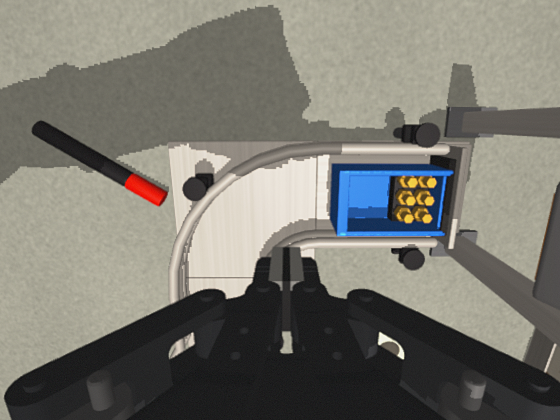

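View pics/z1s.png

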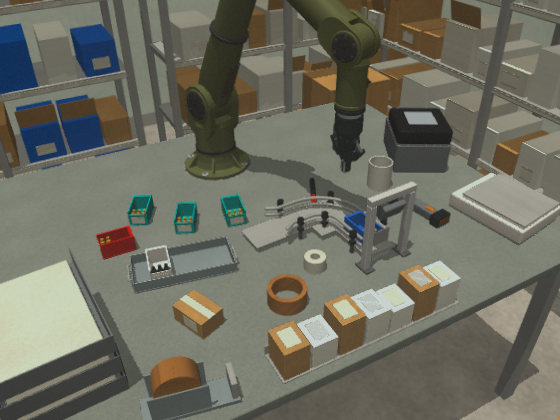

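The label end is at the stop: back edge at lane x=0.013, so the front is about 0.109. The bin is flat and turned about 0.2°. The white bin hasn't moved, and nothing is touching the arm.

```bash
python3 -c "
from station import ticket,get_state
print(get_state()['time'],get_state()['contact_force']);print(ticket.close_job())"
```

```text
38.2583 [-0.30188903 -0.56049827 -0.40942464]
the job is handed in; nothing more can be done
None
```

The blue bin is checked in: it stands flat on the track with its label end at the rubber stop, and it has been let go. I handed the job in at 38 s of the 64 s allowed; no verdict is reported.

- **What I did:** I lifted the bin out of the tray across its width and set it down at lane (-98, -133), in line with the rails. After letting go, I took it by the back wall and pushed it flat round the corner to the stop. I then released it.
- **One extra step:** I had backed off slightly before letting go, which left the bin about 4 mm short of the stop. I nudged it home from behind with the fingers shut.
- **Last checks:** The back edge is at lane x = 13 mm, which puts the label end about 1 mm from the stop. It is turned about 0.2° from the lane, with its rim at the height expected when standing flat. The white bin measured within about 3 mm of its first position, and the other things look unmoved in the scene picture. The force on the tool was about zero.
- **What was off:** The hand pressed down with up to 18 N going round the corner, so I raised it 1 mm. The top-view fit of the bin's final length read 102 mm instead of 96, which I took to be dark blue-grey pixels of the stop. So I relied on the back edge instead.

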